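# Set and clamp the length stop on its rail

## Robot

A 6-joint arm with a two-finger parallel gripper is mounted at the origin on a cart in front of the work surface, level with it; the furniture and walls round the work are solid. World frame = base frame: x ahead of the robot, y to its left, z up, the work surface at z = 0. Lengths are in m, angles in rad, forces in N, time in s.
With the tool pointing down it reaches from about 0.25 to 0.775 m from the base axis. Payload 4 kg.
Tool frame: the origin (TCP) lies at the very end of the fingers, on their centre line; the grasp point (between the pads) lies 19 mm behind it (robot.hold_point_z is the distance from the TCP to the grasp point, in m); z points along the fingers, y is the line along which they close (so a half turn about z gives the same grasp; the last joint's range is limited). The gripper opens to 94 mm and grips with 3 to 60 N. Pads are 16 mm wide; open, the fingers measure 119 mm over their backs; the gripper's body (75 mm by 177 mm) begins 78 mm behind the grasp point.
Start: joints at [1.041, 0.087, 1.371, -0, 1.684, -0.103], TCP at [0.228, 0.501, 0.206] pointing down, gripper open.
Joint ranges: [-3.1, 3.1], [-0.76, 2.03], [0.27, 2.55], [-1.08, 4.22], [0.17, 2.65], [-2.57, 2.57]. Speed limits (rad/s): [2.79, 2.79, 3.14, 3.14, 3.14, 3.14].

## Interface

Orientations are given as [roll, pitch, yaw] about the fixed x, y, z axes, in that order (R = Rz(yaw) Ry(pitch) Rx(roll)).
In Python, from bench import robot gives the robot as it stands.
- The arm moves only by the tool carry_out, never from a script. Its argument "steps" is a list of rows, each a list of 3 entries, a list of its own where there are three numbers: the shift along the tool's x, y, z in m, then the turn about the tool's z in units of 10 degrees (1.0 is 10 degrees), then the closure, from -1 (fully open) to 1 (shut). In form: [[[tx, ty, tz], roll, jaw], ...]. A call has 1 to 10 rows; each row is the pose to reach, as a shift and turn from the pose commanded when the call began, along the tool's axes at that moment; what a row does not reach only later rows make up. A row lasts 1/8 s, in which the tool goes at most 62.5 mm and 10.7 degrees, less where a joint would pass 70% of its speed; a pose out of reach is approached as far as the arm can. A call with a gripper value outside its range is refused whole. The fingers move at their own pace and stop on an object; the grip force is fixed at half the most. Time passes only in rows, so rows that repeat a pose let the fingers close. It gives the time, the measured TCP pose, the force, the opening and the grip force at its end, in the units of the state.
- robot.get_obs(): the state, without advancing time (a new reading comes with each control period).
- robot.snapshot(name): name is "scene" or "top" or "wrist"; returns a dict with "image" (480x640x3 uint8, red, green, blue), "z_map" (480x640 float32, m along the optical axis (not along the pixel's ray), 0 where there is no reading), "mtx" (3x3 intrinsics, pixels), "R" (3x3) and "t" (3): a world point X has camera coordinates R X + t. Camera axes: x right, y down, z forward; pixel columns grow to the right and rows downward; lengths in m; the calibration is good to about 2 mm. A picture is of the moment at which its call begins.
- robot.close_job(): hands the job in; it is judged then, once.
The state is a dict: "time": time; "joint_positions": joint angles; "qvel": joint speeds; "joint_torque": joint torques, N m; "tool_pos": TCP position; "ee_rot": TCP orientation; "wrist_force": force on the tool from outside, world axes, zero at the start; "wrist_torque": the same for the moment, N m; "width": finger opening in m; "finger_force": force on a finger pad.
Only numpy, scipy, OpenCV 4.12 (cv2) and the standard library are available. Lean on these libraries where they do the work, as an engineer would, in place of code of your own. Each camera call takes 0.05 s, during which the arm holds its last target. There are 200 camera calls.

## Task

The red pipe in the jig lies against the end stop, which is already clamped. Slide the other stop, whose lever stands up, along the rail until its plate meets the free end of the pipe, then flip its lever fully down to clamp it there. Leave the pipe in its channel and the end stop clamped where it is.

Things in the scene. Friction and masses are not known exactly. Their poses are not given: they have to be found in the camera images.
- stop_pivot (a point): Loose sliding stop: grey U-shaped block 50 mm long on an aluminium rail. Point: middle of its lever's pivot pin, 70 mm above the bench, 15 mm above the rail's top. Axes: y along the rail towards the pipe, z up, x level across the rail, away from the robot. Lever up, it slides along y (up to 140 mm, about 2 N friction); lever down, its cam grips the rail.
- stop_back (a point): Middle of the loose stop's end face away from the pipe (25 mm from the pivot in -y), 3 mm above the pivot; pushing here towards +y slides the stop. The face is the ends of the block: 48 mm wide, from the rail's top to 17 mm above the pivot. The rail below is 40 mm wide.
- stop_face (a point): Middle of the face of the loose stop's steel plate that meets the pipe's end: 25 mm from the pivot in +y, 38.5 mm nearer the robot, 31 mm below it. The plate is 33 mm wide, 38 mm high and 10 mm thick; its top is 58 mm above the bench.
- stop_lever (a joint): Loose stop's cam lever (rad). At 0 it stands up, leaning 0.2 rad back from vertical (to +x); it turns about the pin (along y) over the top towards -x; at 1.75, fully down, it lies level over the plate, pointing to -x. Starts at 0 to 0.25. Steel bar 9 mm thick, 16 wide. It stays where it is left; pushing it home takes about 3 to 6 N at its grip.
- stop_grip (a point): Middle of the red grip at the end of the loose stop's lever, 70 mm from the pivot; the grip is 30 mm long (55 to 85 mm from the pivot), 12 mm thick and 20 mm wide.
- pipe_center (a point): Centre of the red pipe stub, 140 mm long, 34 mm in diameter, lying along the rail in the channel in front of it, its centre 32 mm above the bench. When the stop meets it, this point is 95 mm from the stop's pivot along the rail. It slides easily; its far end lies within 5 mm of the end stop.
- end_stop_pivot (a point): Pivot of the end stop, a mirror image of the loose stop at the other end of the pipe, clamped on the same rail: the line between the two pivots is the rail's direction. Its plate's face is 25 mm from this point towards the pipe.
- end_stop_lever (a joint): Angle of the end stop's lever, which has the same red grip: 1.75, fully down, to be left so.

How it is judged:
On the way:
1. the stop is slid up to the pipe (within 10 mm of its end) with its lever still up (below 0.8 rad) (y of pipe_center in the frame of stop_pivot below 0.105 m and value of joint stop_lever below 0.8 rad), for 0.2 s.
At the end, for the whole second after the job is handed in: The loose stop's lever is down (within 10 degrees of its end), its plate within 10 mm of the pipe's end; the pipe lies in its channel within 15 mm of the end stop; the end stop's lever is still down and that stop has moved less than 15 mm (value of joint each of stop_lever, end_stop_lever above 1.57 rad and y of pipe_center in the frame of stop_pivot below 0.105 m and y of pipe_center in the frame of end_stop_pivot above -0.11 m and x of pipe_center in the frame of stop_pivot between -0.051 and -0.027 m and height (world z) of pipe_center below 0.042 m and distance of end_stop_pivot from where it was at the start of the episode below 0.015 m and velocity of joint stop_lever below 0.1 rad/s); the robot touches nothing.
It fails at once if the end stop's lever is opened (value of joint end_stop_lever below 1.3 rad).
It also fails if it takes over 48 s, if anything falls off the work surface, if the arm or the gripper's body presses on something with over 40 N, if the wrist force passes 120 N, or if a joint passes its speed limit or range.

## Working session

There is one attempt and no reset: what is moved stays moved. The work goes in short steps, Python scripts to look and compute and a tool call to move; the robot and the scene stay as the last step left them, time stands still between calls to the robot, and variables do not carry over. Pictures are saved under pics/ and viewed, at most 10 in all, crops included, and the job is handed in when it is done.

Besides the shell and the picture viewer there is one more tool, called after "Call:" in YAML: its name, and indented under it one key for each argument. carry_out: Moves the arm, as the interface text tells. Its arguments: {"type":"object","properties":{"steps":{"type":"array","items":{"type":"array"}}},"required":["steps"]}

```bash
mkdir -p pics; ls; cat > h.py <<'E'
import numpy as np, cv2
from bench import robot
def snap(n):
    s=robot.snapshot(n); return s
def pts(s):
    z=s["z_map"]; v,u=np.mgrid[:480,:640]; K=s["mtx"]
    c=np.stack([(u-K[0,2])/K[0,0]*z,(v-K[1,2])/K[1,1]*z,z],-1)
    return (c-s["t"])@s["R"]   # R^T (c-t)
def save(s,n): cv2.imwrite(f"pics/{n}.png",s["image"][:,:,::-1])
def red(s):
    h=cv2.cvtColor(s["image"],cv2.COLOR_RGB2HSV)
    return (((h[...,0]<8)|(h[...,0]>172))&(h[...,1]>130)&(h[...,2]>60)).astype(np.uint8)
E
python3 - <<'E'
from h import *
for n in("scene","top"):
    s=snap(n); save(s,n+"0"); P=pts(s); m=red(s)
    k,l,st,ce=cv2.connectedComponentsWithStats(m)
    print(n,"cam",np.round(-s["R"].T@s["t"],3))
    for i in range(1,k):
        if st[i,4]>30:
            q=P[(l==i)&(s["z_map"]>0)]
            print(st[i],ce[i].round(),np.median(q,0).round(3),np.percentile(q,2,0).round(3),np.percentile(q,98,0).round(3))
print(robot.get_obs())
E
```

```text
pics
scene cam [-0.056 -0.51   0.521]
[240   0  18   8  85] [251.   3.] [1.217 0.825 0.557] [1.181 0.813 0.541] [1.262 0.88  0.564]
[369   0  29  19 421] [384.   8.] [1.177 0.236 0.541] [1.171 0.195 0.515] [1.182 0.285 0.559]
[412   0  14  19 229] [418.   9.] [1.213 0.145 0.537] [1.179 0.142 0.514] [1.249 0.147 0.559]
[206   2  12   7  34] [213.   4.] [1.274 1.107 0.556] [1.241 1.101 0.54 ] [1.289 1.126 0.56 ]
[472   6  32  15 165] [483.  15.] [ 1.216 -0.036  0.521] [ 1.161 -0.096  0.513] [1.345 0.007 0.541]
[588  10  18  12 174] [597.  16.] [ 1.31  -0.293  0.524] [ 1.298 -0.307  0.513] [ 1.33  -0.277  0.537]
[389  75  29  16 254] [401.  81.] [1.25  0.202 0.337] [1.231 0.155 0.309] [1.317 0.248 0.344]
[142  79  55  18 664] [165.  88.] [0.845 0.908 0.282] [0.823 0.849 0.264] [0.99  0.994 0.309]
[204  81  17   3  34] [212.  82.] [0.925 0.727 0.316] [0.905 0.706 0.314] [0.946 0.758 0.317]
[521  82  42  10 175] [544.  85.] [ 1.232 -0.225  0.365] [ 1.219 -0.265  0.352] [ 1.273 -0.172  0.366]
[465  90  23  13 140] [475.  94.] [ 1.21  -0.054  0.326] [ 1.187 -0.078  0.308] [ 1.338 -0.041  0.
[... 1644 characters left out ...]
194  0.023]
{'time': 0.1, 'joint_positions': array([ 1.04093129e+00,  8.78556571e-02,  1.37206387e+00,  1.19580126e-05,
        1.68360015e+00, -1.03098644e-01]), 'qvel': array([-0.0003725 , -0.00051424, -0.00326714,  0.000385  , -0.00089593,
        0.0002559 ]), 'joint_torque': array([ 2.37980566e-03, -3.41252589e+01, -3.03301799e+01,  7.19640730e-02,
        3.03895294e-02, -8.63766309e-05]), 'tool_pos': array([0.22741559, 0.50025131, 0.20445504]), 'ee_rot': array([-3.13967708e+00, -2.10143442e-04,  2.71482739e+00]), 'wrist_force': array([ 0.23672109,  0.79160176, -0.66449327]), 'wrist_torque': array([0.02064559, 0.02498012, 0.02425526]), 'finger_force': 0.0, 'width': 0.09386161855185489}
```

View pics/top0.png

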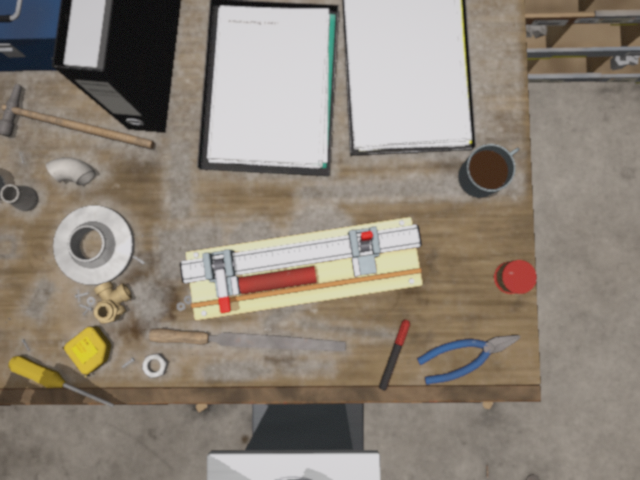

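View pics/scene0.png

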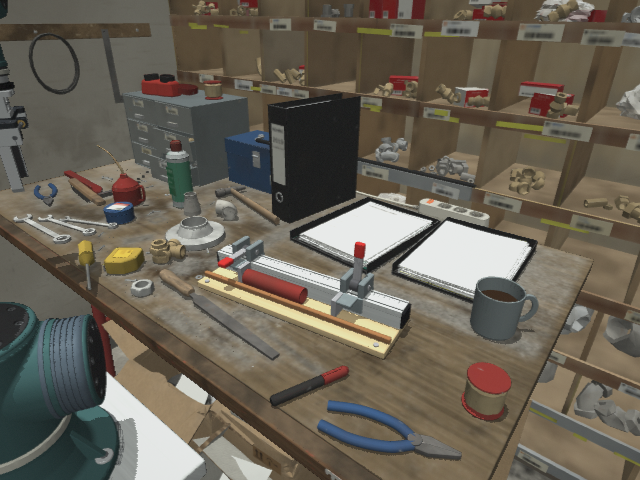

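The top view shows the loose stop near (365,245) with its lever up and its grip at (366,236). The end stop is at (218,262), its lever down with the grip at (224,304), and the pipe runs from (239,285) to (316,275). The scene view agrees: grip at (359,249), pipe at (275,286). Next I fit the rail direction and the stop's position.

```bash
cat > m.py <<'E'
from h import *
def line(s):
    P=pts(s); z=P[...,2]; roi=(P[...,0]>.40)&(P[...,0]<.62)&(P[...,1]>-.29)&(P[...,1]<.24)
    m=roi&(z>.049)&(z<.062)&(red(s)==0); 
    k,l,st,_=cv2.connectedComponentsWithStats(m.astype(np.uint8))
    q=P[m]; d,x=None,None
    r=cv2.minAreaRect(q[:,:2].astype(np.float32)); return P,m,roi,r
E
python3 - <<'E'
from m import *
R=robot.get_obs()["ee_rot"]; print("yaw",R[2])
for n in("top","scene"):
    s=snap(n); P=pts(s); M=red(s); z=P[...,2]
    roi=(P[...,0]>.38)&(P[...,0]<.62)&(P[...,1]>-.3)&(P[...,1]<.24)
    pipe=P[(M>0)&roi&(P[...,1]<.1)&(P[...,1]>-.08)&(z<.055)]
    v=cv2.fitLine(pipe[:,:2].astype(np.float32),cv2.DIST_HUBER,0,.01,.01).ravel()
    rail=P[roi&(z>.05)&(z<.06)&(M==0)&(P[...,0]>.46)]
    w=cv2.fitLine(rail[:,:2].astype(np.float32),cv2.DIST_HUBER,0,.005,.001).ravel()
    print(n,"pipe",v.round(3),"rail",w.round(3),"railz",np.median(rail[:,2]).round(3))
    d=w[:2]*np.sign(w[1]); nrm=np.array([d[1],-d[0]])
    print("d",d,"nrm +x",nrm)
    hi=P[roi&(z>.074)&(z<.1)&(M==0)]   # cheeks
    for lo,h in((-.3,0),(0.03,.3)):
        q=hi[(hi[:,1]>lo)&(hi[:,1]<h)]
        a=q[:,:2]@d; b=q[:,:2]@nrm
        print(" cheeks along",np.percentile(a,[1,5,50,95,99]).round(3),"across",np.percentile(b,[1,5,50,95,99]).round(3),"z",np.percentile(q[:,2],[5,50,95]).round(3),len(q))
    a=pipe[:,:2]@d; b=pipe[:,:2]@nrm
    print(" pipe along",np.percentile(a,[1,99]).round(3),"across",np.percentile(b,[2,50,98]).round(3),"ztop",pipe[:,2].max().round(3))
    g=P[(M>0)&(z>.1)&roi]; print(" grip along/across",(g[:,:2]@d).mean().round(3),(g[:,:2]@nrm).mean().round(3),g[:,2].max().round(3),g[:,2].min().round(3))
E
```

```text
yaw 2.7148273935255727
top pipe [ 0.139 -0.99   0.47   0.022] rail [ 0.127 -0.992  0.515 -0.03 ] railz 0.056
d [-0.12699261  0.99190366] nrm +x [0.99190366 0.12699261]
 cheeks along [-0.226 -0.224 -0.198 -0.177 -0.176] across [0.49  0.492 0.509 0.533 0.536] z [0.077 0.087 0.091] 502
 cheeks along [0.034 0.035 0.059 0.081 0.084] across [0.425 0.454 0.501 0.529 0.532] z [0.075 0.083 0.09 ] 818
 pipe along [-0.105  0.03 ] across [0.455 0.469 0.483] ztop 0.054
 grip along/across -0.192 0.507 1.102 0.136
scene pipe [ 0.204 -0.979  0.464 -0.001] rail [ 0.133 -0.991  0.518 -0.089] railz 0.054
d [-0.13266635  0.99116075] nrm +x [0.99116075 0.13266635]
 cheeks along [-0.23  -0.229 -0.207 -0.183 -0.181] across [0.486 0.487 0.505 0.526 0.531] z [0.075 0.085 0.094] 455
 cheeks along [0.03  0.031 0.057 0.077 0.08 ] across [0.453 0.462 0.502 0.528 0.531] z [0.074 0.081 0.087] 335
 pipe along [-0.11   0.027] across [0.451 0.457 0.482] ztop 0.05
 grip along/across -0.206 0.511 0.155 0.127
```

Call:
carry_out:
  steps:
    - [[-0.582, -0.519, 0], 5.83, 1]
    - [[-0.582, -0.519, 0], 5.83, 1]
    - [[-0.582, -0.519, 0], 5.83, 1]
    - [[-0.582, -0.519, 0], 5.83, 1]
    - [[-0.582, -0.519, 0], 5.83, 1]
    - [[-0.582, -0.519, 0], 5.83, 1]
    - [[-0.582, -0.519, 0], 5.83, 1]
    - [[-0.582, -0.519, 0], 5.83, 1]
    - [[-0.582, -0.519, 0], 5.83, 1]
    - [[-0.582, -0.519, 0], 5.83, 1]

```text
time: 1.45
tool_pos: [0.4805, -0.0731, 0.2055]
ee_rot: [3.141, -0.0, 1.697]
wrist_force: [0.7, -0.0, -0.1]
width: 0.0007
finger_force: 0.0
```

Call:
carry_out:
  steps:
    - [[-0.147, 0.043, 0], 0, 1]
    - [[-0.147, 0.043, 0], 0, 1]
    - [[-0.147, 0.043, 0], 0, 1]
    - [[-0.147, 0.043, 0], 0, 1]
    - [[-0.147, 0.043, 0], 0, 1]

```text
time: 2.08
tool_pos: [0.541, -0.2106, 0.2053]
ee_rot: [-3.141, -0.001, 1.698]
wrist_force: [1.1, 0.1, -0.1]
width: -0.0
finger_force: 0.0
```

```bash
python3 - <<'E'
from m import *
print(robot.get_obs()["tool_pos"])
s=snap("wrist"); save(s,"w1"); P=pts(s); z=P[...,2]; d=np.array([-.127,.992]); n=np.array([.992,.127])
print("cam",(-s["R"].T@s["t"]).round(3))
q=P[(z>.074)&(z<.1)&(red(s)==0)&(P[...,1]>-.25)&(P[...,1]<-.05)&(P[...,0]>.45)&(P[...,0]<.6)]
print(len(q)); 
if len(q): print(np.percentile(q[:,:2]@d,[1,5,50,95,99]).round(3),np.percentile(q[:,:2]@n,[1,5,50,95,99]).round(3))
E
```

```text
[ 0.54100505 -0.2106198   0.205268  ]
cam [ 0.532 -0.132  0.384]
1973
[-0.224 -0.222 -0.196 -0.176 -0.174] [0.49  0.492 0.51  0.534 0.536]
```

View pics/w1.png

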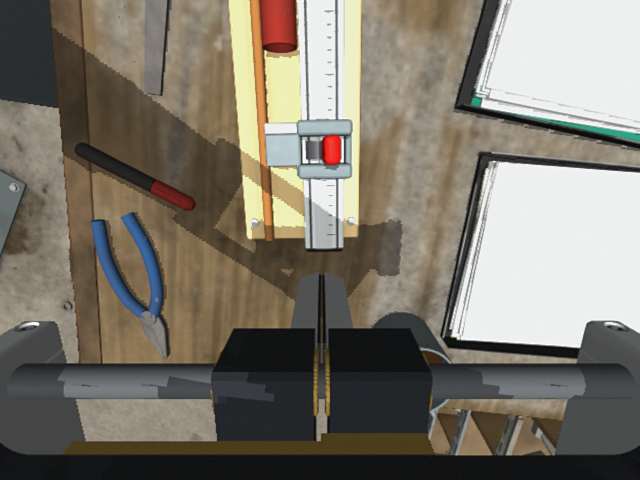

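The wrist view shows the stop at (325,150), with its grip at (333,150). The pipe's free end is at (280,45), and the closed fingers at (322,290) are in line behind the stop. I will lower the fingers, then push.

Call:
carry_out:
  steps:
    - [[0, 0, 0.06], 0, 1]
    - [[0, 0, 0.12], 0, 1]
    - [[0, 0, 0.133], 0, 1]
    - [[0, 0, 0.133], 0, 1]
    - [[0.02, 0, 0.133], 0, 1]
    - [[0.04, 0, 0.133], 0, 1]
    - [[0.05, 0, 0.133], 0, 1]
    - [[0.06, 0, 0.133], 0, 1]
    - [[0.07, 0, 0.133], 0, 1]
    - [[0.07, 0, 0.133], 0, 1]

```text
time: 3.38
tool_pos: [0.532, -0.1408, 0.0721]
ee_rot: [-3.141, -0.002, 1.698]
wrist_force: [0.4, -0.1, 0.5]
width: 0.0006
finger_force: 0.0
```

```bash
cat > c.py <<'E'
from m import *
d=np.array([-.127,.992]); n=np.array([.992,.127])
def stop(name):
    s=snap(name); P=pts(s); z=P[...,2]
    for lo,h in((-.25,-.02),(.0,.12)):
        q=P[(z>.078)&(z<.095)&(red(s)==0)&(P[...,1]>lo)&(P[...,1]<h)&(P[...,0]>.45)&(P[...,0]<.56)]
        if len(q)>20: print(name,len(q),np.percentile(q[:,:2]@d,[1,5,50,95,99]).round(3),np.percentile(q[:,:2]@n,[2,50,98]).round(3))
    M=red(s)>0
    q=P[M&(z<.055)&(z>.02)&(P[...,1]>-.1)&(P[...,1]<.1)&(P[...,0]>.43)&(P[...,0]<.5)]
    if len(q)>20: print(" pipe",np.percentile(q[:,:2]@d,[1,99]).round(3),np.percentile(q[:,:2]@n,[2,98]).round(3),q[:,2].max().round(3))
    q=P[M&(z>.06)&(z<.17)&(P[...,1]>-.25)&(P[...,1]<.05)&(P[...,0]>.4)&(P[...,0]<.62)]
    if len(q)>20: print(" grip",(q[:,:2]@d).mean().round(3),np.percentile(q[:,:2]@n,[5,50,95]).round(3),np.percentile(q[:,2],[5,95]).round(3))
    return s
E
python3 - <<'E'
from c import *
print(robot.get_obs()["tool_pos"][:2]@d)
stop("wrist"); stop("top")
E
```

```text
-0.20720125176294799
wrist 4571 [-0.197 -0.195 -0.157 -0.146 -0.146] [0.49  0.506 0.535]
 pipe [-0.105 -0.05 ] [0.456 0.486] 0.051
 grip -0.168 [0.511 0.516 0.522] [0.134 0.155]
top 104 [-0.18  -0.179 -0.167 -0.153 -0.151] [0.489 0.501 0.51 ]
top 239 [0.034 0.035 0.041 0.054 0.058] [0.468 0.508 0.532]
 pipe [-0.105  0.03 ] [0.455 0.483] 0.054
 grip -0.171 [0.511 0.514 0.52 ] [0.139 0.159]
```

Call:
carry_out:
  steps:
    - [[0.01, 0, 0], 0, 1]
    - [[0.02, 0, 0], 0, 1]
    - [[0.028, 0, 0], 0, 1]
    - [[0.034, 0, 0], 0, 1]
    - [[0.036, 0, 0], 0, 1]
    - [[0.038, 0, 0], 0, 1]
    - [[0.038, 0, 0], 0, 1]

```text
time: 4.35
tool_pos: [0.5279, -0.104, 0.0726]
ee_rot: [3.141, -0.001, 1.697]
wrist_force: [0.5, -0.9, 0.3]
width: 0.0006
finger_force: 0.4
```

```bash
python3 - <<'E'
from c import *
o=robot.get_obs();print(o["tool_pos"][:2]@d,o["wrist_force"])
s=stop("wrist"); save(s,"w2")
E
```

```text
-0.1702388762000443 [ 0.45366565 -0.91020558  0.25579059]
wrist 4541 [-0.16  -0.158 -0.121 -0.11  -0.109] [0.49  0.506 0.535]
 pipe [-0.104 -0.014] [0.456 0.486] 0.05
 grip -0.131 [0.51  0.516 0.521] [0.134 0.155]
```

View pics/w2.png

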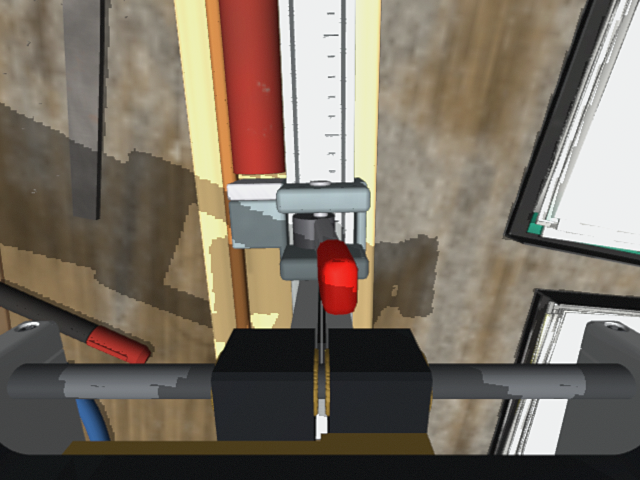

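The pipe's end at (262,175) sits just ahead of the plate's edge (255,183), so about 5 mm remains. I will creep forward and watch the force.

Call:
carry_out:
  steps:
    - [[0.002, 0, 0], 0, 1]
    - [[0.004, 0, 0], 0, 1]
    - [[0.005, 0, 0], 0, 1]
    - [[0.006, 0, 0], 0, 1]
    - [[0.006, 0, 0], 0, 1]

```text
time: 5.03
tool_pos: [0.5272, -0.0989, 0.0727]
ee_rot: [3.141, 0.001, 1.697]
wrist_force: [0.9, -4.1, -0.4]
width: 0.0002
finger_force: 2.2
```

Call:
carry_out:
  steps:
    - [[0.001, 0, 0], 0, 1]
    - [[0.002, 0, 0], 0, 1]
    - [[0.003, 0, 0], 0, 1]
    - [[0.003, 0, 0], 0, 1]

```text
time: 5.52
tool_pos: [0.527, -0.0976, 0.0727]
ee_rot: [3.141, 0.005, 1.697]
wrist_force: [0.8, -8.1, -1.6]
width: 0.0002
finger_force: 4.4
```

```bash
python3 - <<'E'
from c import *
o=robot.get_obs();print(o["tool_pos"][:2]@d,o["wrist_force"])
s=stop("wrist"); stop("top"); stop("scene")
E
```

```text
-0.1637402281537083 [ 0.84864529 -8.12125488 -1.60256959]
wrist 4549 [-0.153 -0.151 -0.114 -0.104 -0.103] [0.49  0.506 0.535]
 pipe [-0.102 -0.008] [0.455 0.486] 0.05
 grip -0.125 [0.51  0.516 0.521] [0.134 0.155]
top 169 [-0.131 -0.129 -0.113 -0.106 -0.105] [0.489 0.503 0.519]
top 252 [0.034 0.035 0.041 0.055 0.058] [0.47  0.508 0.532]
 pipe [-0.102  0.031] [0.455 0.483] 0.054
scene 360 [-0.175 -0.174 -0.138 -0.109 -0.107] [0.487 0.501 0.521]
scene 112 [0.033 0.034 0.037 0.045 0.046] [0.485 0.504 0.53 ]
 pipe [-0.103  0.031] [0.451 0.473] 0.049
```

Force rose to 8 N and the creep stalled: the plate is against the pipe and the pipe is against the end stop. Next I back off, go up and around to the far side of the lever.

Call:
carry_out:
  steps:
    - [[-0.03, 0, 0], 0, 1]
    - [[-0.03, 0, -0.06], 0, 1]
    - [[-0.03, 0.01, -0.12], 0, 1]
    - [[-0.03, 0.06, -0.127], 0, 1]
    - [[0.02, 0.061, -0.127], 0, 1]
    - [[0.033, 0.061, -0.127], 0, 1]
    - [[0.033, 0.061, -0.1], 0, 1]
    - [[0.033, 0.061, -0.062], 0, 1]
    - [[0.033, 0.061, -0.062], 0, 1]
    - [[0.033, 0.061, -0.062], 0, 1]

```text
time: 6.92
tool_pos: [0.5832, -0.0549, 0.1359]
ee_rot: [3.14, -0.0, 1.697]
wrist_force: [0.7, 0.4, 0.9]
width: 0.0005
finger_force: 0.0
```

```bash
python3 - <<'E'
from c import *
o=robot.get_obs();p=o["tool_pos"];print(p[:2]@d,p[:2]@n,p[2],o["wrist_force"])
stop("wrist"); save(stop("scene"),"s3")
E
```

```text
-0.12857255101970952 0.5715921501247969 0.13591647568719184 [0.67111153 0.39984908 0.87293845]
wrist 2189 [-0.151 -0.149 -0.113 -0.103 -0.103] [0.49  0.516 0.536]
wrist 350 [0.036 0.036 0.037 0.038 0.038] [0.488 0.509 0.532]
 pipe [-0.102  0.035] [0.457 0.484] 0.05
 grip -0.125 [0.513 0.519 0.523] [0.132 0.155]
scene 326 [-0.156 -0.155 -0.135 -0.109 -0.107] [0.487 0.506 0.531]
scene 109 [0.033 0.034 0.037 0.044 0.047] [0.484 0.505 0.53 ]
 pipe [-0.102  0.031] [0.451 0.474] 0.05
 grip -0.132 [0.508 0.511 0.515] [0.128 0.153]
```

View pics/s3.png

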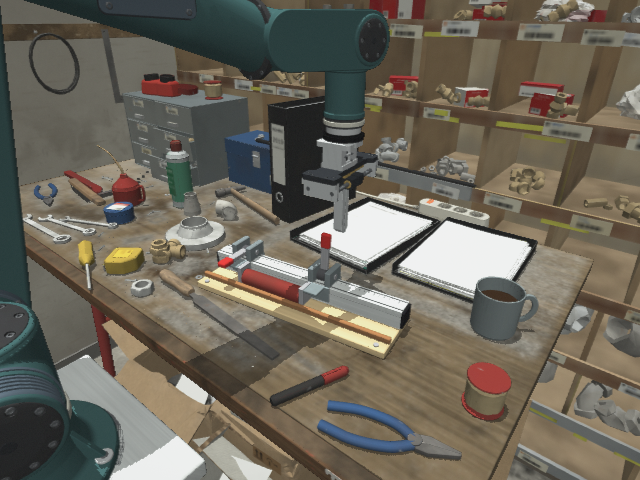

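The fingers at (342,215) stand behind the upright lever, whose grip is at (325,240). I will push it over along its arc.

Call:
carry_out:
  steps:
    - [[0, -0.025, 0], 0, 1]
    - [[0, -0.042, 0], 0, 1]
    - [[0, -0.052, 0], 0, 1]
    - [[0, -0.061, 0.001], 0, 1]
    - [[0, -0.07, 0.003], 0, 1]
    - [[0, -0.079, 0.007], 0, 1]
    - [[0, -0.087, 0.012], 0, 1]
    - [[0, -0.095, 0.017], 0, 1]
    - [[0, -0.1, 0.022], 0, 1]
    - [[0, -0.104, 0.027], 0, 1]

```text
time: 8.28
tool_pos: [0.4794, -0.0681, 0.1074]
ee_rot: [3.142, -0.0, 1.697]
wrist_force: [-0.9, -0.2, 3.6]
width: 0.0003
finger_force: 1.5
```

```bash
python3 - <<'E'
from c import *
o=robot.get_obs();p=o["tool_pos"];print(p[:2]@d,p[:2]@n,p[2],o["wrist_force"])
stop("wrist"); s=stop("scene"); cv2.imwrite("pics/s4.png",cv2.resize(s["image"][150:350,200:440,::-1],None,fx=3,fy=3))
E
```

```text
-0.12845844814693597 0.4669214670067068 0.10735014312740122 [-0.89619212 -0.15063342  3.57172595]
wrist 4182 [-0.151 -0.149 -0.125 -0.103 -0.103] [0.481 0.505 0.534]
 pipe [-0.102  0.035] [0.453 0.484] 0.051
 grip -0.126 [0.44  0.447 0.456] [0.108 0.119]
scene 220 [-0.156 -0.156 -0.147 -0.116 -0.111] [0.471 0.506 0.532]
scene 113 [0.033 0.034 0.037 0.045 0.046] [0.486 0.504 0.53 ]
 pipe [-0.103  0.031] [0.451 0.474] 0.049
 grip -0.136 [0.437 0.442 0.458] [0.103 0.117]
```

View pics/s4.png

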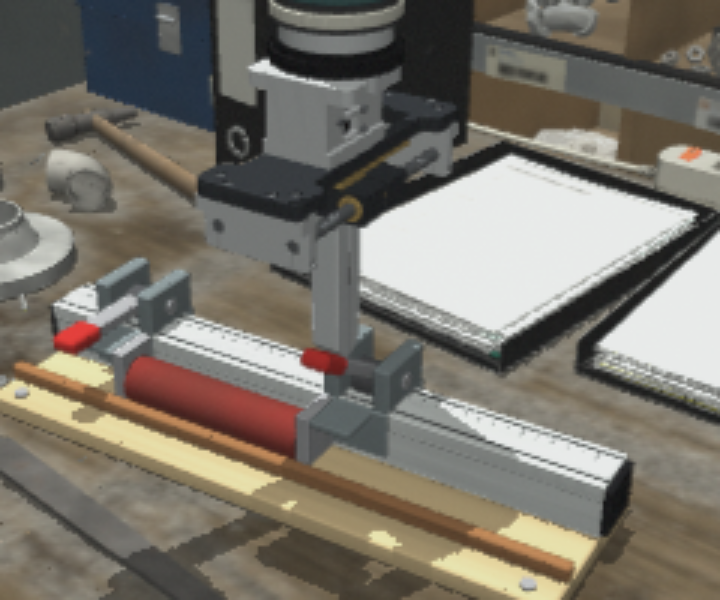

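The lever is about 60° over, with its grip at (325,360) in the crop under the fingertip at (338,340). I will press it on down.

Call:
carry_out:
  steps:
    - [[0, -0.004, 0.005], 0, 1]
    - [[0, -0.008, 0.01], 0, 1]
    - [[0, -0.011, 0.015], 0, 1]
    - [[0, -0.014, 0.02], 0, 1]
    - [[0, -0.017, 0.025], 0, 1]
    - [[0, -0.019, 0.028], 0, 1]
    - [[0, -0.02, 0.031], 0, 1]
    - [[0, -0.02, 0.033], 0, 1]
    - [[0, -0.02, 0.034], 0, 1]
    - [[0, -0.02, 0.034], 0, 1]

```text
time: 9.62
tool_pos: [0.461, -0.071, 0.0774]
ee_rot: [3.138, 0.002, 1.697]
wrist_force: [-1.7, 0.9, 20.2]
width: 0.0005
finger_force: 9.9
```

20 N at z = 0.077, so the lever should be home. I will lift clear and check.

Call:
carry_out:
  steps:
    - [[0, 0, -0.02], 0, 1]
    - [[0, 0, -0.08], 0, 1]
    - [[-0.05, 0, -0.12], 0, 1]
    - [[-0.1, 0, -0.13], 0, 1]
    - [[-0.1, 0, -0.13], 0, 1]
    - [[-0.1, 0, -0.13], 0, 1]

```text
time: 10.38
tool_pos: [0.4708, -0.169, 0.2012]
ee_rot: [-3.137, -0.004, 1.697]
wrist_force: [0.8, -0.4, 0.3]
width: 0.0003
finger_force: 0.0
```

```bash
python3 - <<'E'
from c import *
stop("wrist"); s=stop("scene"); stop("top"); cv2.imwrite("pics/s5.png",cv2.resize(s["image"][200:370,200:440,::-1],None,fx=3,fy=3))
P=pts(s);z=P[...,2]
for nm in ("wrist","top"):
    s=snap(nm);P=pts(s);M=red(s)>0
    for lo,h in((-.12,-.0),(.07,.16)):
        q=P[M&(P[...,2]>.06)&(P[...,1]>lo)&(P[...,1]<h)&(P[...,0]<.5)&(P[...,0]>.4)]
        if len(q)>20: print(nm,lo,np.percentile(q[:,:2]@n,[2,98]).round(3),np.percentile(q[:,2],[5,50,95]).round(4),"slope",np.polyfit(q[:,:2]@n,q[:,2],1)[0].round(3))
E
```

```text
wrist 1897 [-0.153 -0.151 -0.116 -0.105 -0.104] [0.489 0.511 0.534]
 pipe [-0.101 -0.022] [0.454 0.484] 0.05
 grip -0.13 [0.428 0.44  0.452] [0.075 0.078]
scene 261 [-0.157 -0.156 -0.144 -0.109 -0.106] [0.487 0.507 0.532]
scene 115 [0.033 0.034 0.036 0.044 0.047] [0.484 0.504 0.529]
 pipe [-0.103  0.031] [0.451 0.474] 0.05
 grip -0.134 [0.424 0.434 0.45 ] [0.069 0.077]
top 498 [-0.155 -0.154 -0.131 -0.107 -0.106] [0.459 0.509 0.535]
top 248 [0.034 0.035 0.041 0.055 0.058] [0.47  0.508 0.532]
 pipe [-0.102  0.031] [0.455 0.483] 0.055
 grip -0.132 [0.429 0.441 0.452] [0.075 0.082]
wrist -0.12 [0.426 0.453] [0.0744 0.0767 0.0784] slope 0.989
top -0.12 [0.428 0.452] [0.0756 0.0784 1.1016] slope -11.176
top 0.07 [0.425 0.45 ] [0.0747 0.0782 0.0822] slope 0.002
```

View pics/s5.png

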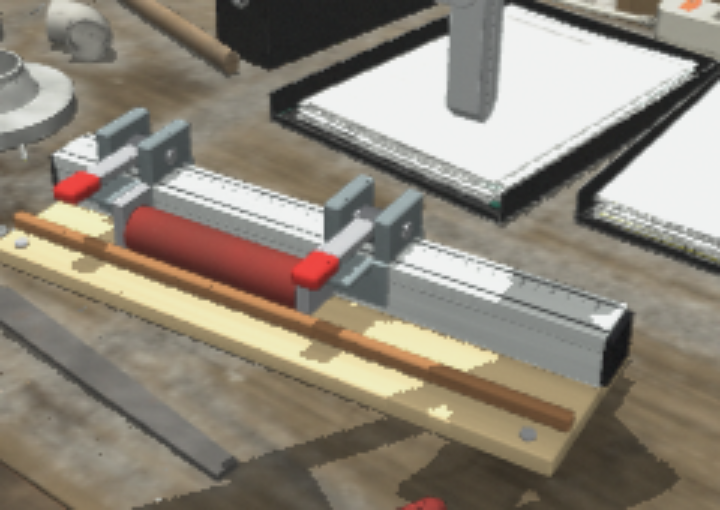

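The loose lever is level: its grip at (315,268) is 0.078 m high, the same as the end stop's grip at (78,187). The plate is against the pipe and the gripper is clear, so I am handing the job in.

```bash
python3 -c "
from bench import robot
print(robot.close_job())"
```

```text
the job is handed in; nothing more can be done
None
```

The loose stop is up against the pipe with its lever fully down, the pipe is still in its channel, and the end stop is still clamped and has not moved; the job was handed in about 10.5 s into the 48 s limit, and no verdict was returned.

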